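# Load the sampler tray in pairs and fit its hold-down plate

## Task

Move the three amber sample vials from the white rack into the empty front row of the sampler tray, so that each stands upright in the well directly in front of the reference vial with the same cap colour. Then fit the metal hold-down plate over the loaded tray, with both of its locating holes over the two pins, so that it lies flat on the uprights. Leave the reference vials in their wells and let no vial tip over.

Things in the scene. Friction and masses are not known exactly. Their poses are not given: they have to be found in the camera images.
- tray: Fixed sampler tray. Grey block 112 (x) x 180 (y) x 30 mm; 29 mm square wells with 4 mm flared lips, floors at z 8, at x -28 (front row, near the robot, empty) and +28 (back row), y -52, 0, 52. Brushed steel end uprights at y -95 and 95 (10 x 70 mm, tops at z 86), each with a dark pin at x 0: 8 mm thick, 14 high (6 straight, then a cone), tip z 100. Origin: underside centre; y along the rows
- rack: Fixed white prep rack, 60 (x) x 178 (y) x 30 mm, with one row along y of three wells like the tray's (29 mm square, floor at z 8 mm) at x 0, y -52, 0, 52 mm. Holds the three sample vials at the start. Origin: underside centre, z up
- plate: Loose brushed steel hold-down plate 96 (x) x 212 (y) x 4 mm, about 0.25 kg, flat on the bench at the start. Round 12 mm locating holes at x 0, y -95 and 95; six more round needle holes. Central black bar handle 14 (x) x 74 (y) mm, z 12 to 42. Same after a half turn. Origin: underside centre, z up. Seated: underside on the tray's uprights (z 86), 3 mm above the caps
- sample_red: Loose sample vial, amber glass with a white paper band, red screw cap; 23 mm in diameter, 75 mm high (cap the upper 16 mm, 21 to 22 mm across), 45 g, standing in the white rack in any of its wells. Origin: centre of the underside, z up
- sample_blue: Loose sample vial, amber glass with a white paper band, blue screw cap; 23 mm in diameter, 75 mm high (cap the upper 16 mm, 21 to 22 mm across), 45 g, standing in the white rack in any of its wells. Origin: centre of the underside, z up
- sample_yellow: Loose sample vial, amber glass with a white paper band, yellow screw cap; 23 mm in diameter, 75 mm high (cap the upper 16 mm, 21 to 22 mm across), 45 g, standing in the white rack in any of its wells. Origin: centre of the underside, z up
- reference_red: Loose reference vial, clear glass without a band, red screw cap, same size as a sample vial, standing in any well of the tray's back row; it stays there. Origin: centre of the underside, z up
- reference_blue: Loose reference vial, clear glass without a band, blue screw cap, same size as a sample vial, standing in any well of the tray's back row; it stays there. Origin: centre of the underside, z up
- reference_yellow: Loose reference vial, clear glass without a band, yellow screw cap, same size as a sample vial, standing in any well of the tray's back row; it stays there. Origin: centre of the underside, z up
There are look-alikes about, which are no part of the job. What is shaped like the sample_yellow but green is not meant. What is shaped like the sample_blue but green or turquoise is not meant.

How it is judged (in metres and radians):
On the way, in this order (a step that is already met when the one before it is completed fails the run):
1. each sample vial stands in the front-row well before the reference vial of its cap colour (horizontal distance between sample_red and reference_red between 0.046 and 0.065 m and x of sample_red in the frame of tray between -0.036 and -0.02 m and z of sample_red in the frame of tray between 0.003 and 0.014 m and angle between each of sample_red, sample_blue, sample_yellow, reference_red, reference_blue, reference_yellow's own z axis and vertical below 0.12 rad and horizontal distance between sample_blue and reference_blue between 0.046 and 0.065 m and x of sample_blue in the frame of tray between -0.036 and -0.02 m and z of sample_blue in the frame of tray between 0.003 and 0.014 m and horizontal distance between sample_yellow and reference_yellow between 0.046 and 0.065 m and x of sample_yellow in the frame of tray between -0.036 and -0.02 m and z of sample_yellow in the frame of tray between 0.003 and 0.014 m and x of reference_red in the frame of tray between 0.02 and 0.036 m and z of reference_red in the frame of tray between 0.003 and 0.014 m and distance of each of reference_red, reference_blue, reference_yellow from where it was at the start of the episode below 0.015 m and x of reference_blue in the frame of tray between 0.02 and 0.036 m and z of reference_blue in the frame of tray between 0.003 and 0.014 m and x of reference_yellow in the frame of tray between 0.02 and 0.036 m and z of reference_yellow in the frame of tray between 0.003 and 0.014 m), for 0.2 s.
2. the hold-down plate lies flat on both uprights with the pins in its holes (z of plate in the frame of tray between 0.083 and 0.089 m and horizontal distance between plate and tray below 0.006 m and angle between the y axis of plate and the y axis of tray, either way round below 0.06 rad and angle between plate's own z axis and vertical below 0.03 rad), for 0.2 s.
At the end, for the whole second after the job is handed in: Each sample vial on its front-row well floor (within 6 mm, 0.12 rad), axis 46 to 65 mm before its colour's reference vial; reference vials seated, moved under 15 mm; plate on the uprights within 3 mm in height, 6 mm sideways, 0.06 rad turn and 0.03 rad tilt; all at rest (all of step 1 and all of step 2 and linear speed of each of sample_red, sample_blue, sample_yellow, reference_red, reference_blue, reference_yellow, plate below 0.02 m/s); the robot touches nothing.
It fails at once if a reference vial is taken out of its well or knocked about (moved more than 25 mm) (distance of any of reference_red, reference_blue, reference_yellow from where it was at the start of the episode above 0.025 m).
It fails at once if a vial tips over (more than 0.8 rad) (angle between any of sample_red, sample_blue, sample_yellow, reference_red, reference_blue, reference_yellow's own z axis and vertical above 0.8 rad).
It also fails if it takes over 138 s, if anything falls off the work surface, if the arm or the gripper's body presses on something with over 40 N, if the wrist force passes 120 N, or if a joint passes its speed limit or range.

## Robot

A 6-joint arm with a two-finger parallel gripper is mounted at the origin on a cart in front of the work surface, level with it; the furniture and walls round the work are solid. World frame = base frame: x ahead of the robot, y to its left, z up, the work surface at z = 0. Lengths are in m, angles in degrees, forces in N, time in s.
With the tool pointing down it reaches from about 0.25 to 0.725 m from the base axis. Payload 9.7 kg.
Tool frame: the origin (TCP) lies at the very end of the fingers, on their centre line; the grasp point (between the pads) lies grasp_offset behind it (grasp_offset is the distance from the TCP to the grasp point, in m); z points along the fingers, y is the line along which they close (so a half turn about z gives the same grasp; the last joint's range is limited). The gripper opens to 85 mm and grips with 20 to 120 N. Pads are 22 mm wide; open, the fingers measure 114 mm over their backs; the gripper's body (76 mm by 85 mm) begins 54 mm behind the grasp point. The pads swing forward as they close: fully open they stand 13 mm farther back than shut.
Start: joints at [-69.442, 4.979, 10.078, 95.1, 0, 90], TCP at [0.193, -0.515, 0.206] pointing down, gripper open.
Joint ranges: [-179.16, 179.16], [-48.56, 103.87], [-65.8, 70.77], [-126.05, 130.52], [-82.76, 87.17], [-180, 180]. Speed limits (degrees/s): [127.2, 127.2, 147.25, 180, 180, 180].

## Interface

Orientations are given as [roll, pitch, yaw] about the fixed x, y, z axes, in that order (R = Rz(yaw) Ry(pitch) Rx(roll)).
In Python, from workcell import get_obs, camera, calibration, job_done, recognise, cut_out, mark_of, grasp_offset gives the robot as it stands.
- The arm moves only by the tool servo_tool, never from a script. Its argument "moves" is a list of rows, each a list of 3 entries, a list of its own where there are three numbers: the turn, a rotation vector about the tool's x, y, z in degrees, then the shift along the tool's x, y, z in m, then the opening in per cent of the stroke, from 0 (shut) to 100 (fully open). In form: [[[ax, ay, az], [x, y, z], claw], ...]. A call has 1 to 12 rows; each row shifts and turns the commanded pose from where the row before left it, along the tool's axes as they then stand; what a row does not reach is not made up. A row lasts 1/10 s, in which the tool goes at most 50 mm and 8.59 degrees, less where a joint would pass 70% of its speed; a pose out of reach is approached as far as the arm can. A call is refused whole if a number of a shift passes 0.05 or a number of a turn 8.59, either way. A call with a gripper value outside its range is refused whole. The fingers move at their own pace and stop on an object; "force" is the grip in N (left out, the last holds). Time passes only in rows, so rows that do not move let the fingers close. It gives the time, the measured TCP pose, the force, the opening and the grip force at its end, in the units of the state.
- get_obs(): the state, without advancing time (a new reading comes with each control period).
- camera(name): name is "scene" or "top" or "wrist"; returns (picture, depth): 480x640x3 uint8, red, green, blue; 480x640 float32, m along the optical axis (not along the pixel's ray), 0 where there is no reading.
- calibration(name): a dict with "camera_matrix" (3x3 intrinsics, pixels), "dist" ([k1, k2, p1, p2, k3] as OpenCV has them; the pictures are not rectified), "R" (3x3) and "t" (3): a world point X has camera coordinates R X + t. Camera axes: x right, y down, z forward; pixel columns grow to the right and rows downward; lengths in m; the calibration is good to about 2 mm. A picture is of the moment at which its call begins: read the wrist's pose just before it. calibration takes no time and is no camera call; for the wrist camera it gives the pose at the moment of the call.
- job_done(): hands the job in; it is judged then, once.
Trained networks look in the newest picture that a camera, given by its name, has taken for a name from the list of things; names that differ only in an ending like _2 or _b are one class to them, and where a whole thing is asked for, a point or a joint stands for the part that bears it (a point fixed in the world has none). Each returns a list of dicts, best first, with "score" (0 to 1); they miss things now and then, are a little off and sometimes report something else, mostly with a low value. They report only what shows in the picture. A call takes as long as a camera call. They do not tell look-alikes from the thing itself.
- recognise(name, camera): "xyz" ([x, y, z] in m, in the coordinates of the camera as it stood for that picture, good to about 4 mm: the middle of the surface that is visible of it).
- cut_out(name, camera): "mask" (480x640 bool, what is visible of it).
- mark_of(name, camera): "xyz" ([x, y, z] in m, in the coordinates of the camera as it stood for that picture, good to about 4 mm: a listed point, or the origin of a listed thing).
The state is a dict: "time": time; "q": joint angles; "qd": joint speeds; "joint_efforts": joint torques, N m; "ee_pos": TCP position; "tcp_rot": TCP orientation; "wrist_force": force on the tool from outside, world axes, zero at the start; "torque": the same for the moment, N m; "opening": finger opening in m; "grasp_force": force on a finger pad.
Only numpy, scipy, OpenCV 4.12 (cv2) and the standard library are available. Lean on these libraries where they do the work, as an engineer would, in place of code of your own. Each camera call takes 0.05 s, during which the arm holds its last target. There are 200 camera calls.

## Working session

There is one attempt and no reset: what is moved stays moved. The work goes in short steps, Python scripts to look and compute and a tool call to move; the robot and the scene stay as the last step left them, time stands still between calls to the robot, and variables do not carry over. Pictures are saved under pics/ and viewed, at most 14 in all, crops included, and the job is handed in when it is done.

Besides the shell and the picture viewer there is one more tool, called in YAML: its name, and indented under it one key for each argument. servo_tool: Moves the arm, as the interface text tells. Its arguments: {"type":"object","properties":{"moves":{"type":"array"},"force":{"type":"number"}},"required":["moves"]}

```bash
mkdir -p pics
cat > h.py <<'E'
import numpy as np, cv2
from workcell import *
def snap(cam,fn=None):
    c=calibration(cam); p,d=camera(cam)
    if fn: cv2.imwrite('pics/'+fn,p[:,:,::-1])
    return p,d,c
def world(c,xyz): return np.array(c["R"]).T@(np.array(xyz)-np.array(c["t"]))
def pix(c,X):
    r,_=cv2.Rodrigues(np.array(c["R"])); u,_=cv2.projectPoints(np.array(X,float).reshape(-1,1,3),r,np.array(c["t"],float),np.array(c["camera_matrix"]),np.array(c["dist"]));return u.reshape(-1,2)
def cloud(c,d):
    v,u=np.mgrid[0:480,0:640]; uv=np.stack([u,v],-1).reshape(-1,1,2).astype(float)
    n=cv2.undistortPoints(uv,np.array(c["camera_matrix"]),np.array(c["dist"])).reshape(480,640,2)
    P=np.dstack([n*d[...,None],d]); return (P-np.array(c["t"]))@np.array(c["R"])
E
python3 - <<'E'
from h import *
print(grasp_offset, get_obs())
for cam in("top","scene"):
    p,d,c=snap(cam,cam+'0.png')
    print(cam,world(c,[0,0,0]))
    for n in ["tray","rack","plate","sample_red","sample_blue","sample_yellow","reference_red","reference_blue","reference_yellow"]:
        for r in mark_of(n,cam)[:4]:
            w=world(c,r["xyz"]); print(n,round(r["score"],2),w.round(3),pix(c,w).round()[0])
E
```

```text
0.0187 {'time': 0.0, 'q': array([-6.94409661e+01,  5.00936910e+00,  1.00341910e+01,  9.50984213e+01,
       -7.71153385e-04,  8.99997415e+01]), 'qd': array([-0.11888076, -0.0618039 , -0.04662569,  0.00093629,  0.1015516 ,
       -0.0802311 ]), 'joint_efforts': array([-2.22711656e-04, -5.20391643e+01,  4.64802539e+01,  1.62009423e-02,
       -8.28877387e-05, -2.66419130e-05]), 'ee_pos': array([ 0.19305078, -0.51473229,  0.20579733]), 'tcp_rot': array([-1.79926401e+02,  7.70820751e-04,  2.05592933e+01]), 'wrist_force': array([1.33325339, 0.29437703, 0.15032322]), 'torque': array([0.00491082, 0.02451543, 0.01484266]), 'grasp_force': 0.0, 'opening': 0.08532690413400147}
top [ 0.38089925 -0.00892494  0.94636827]
tray 0.69 [ 0.507  0.291 -0.001] [195. 238.]
tray 0.6 [0.534 0.34  0.008] [172. 226.]
rack 0.82 [0.502 0.004 0.001] [324. 240.]
plate 0.82 [ 0.519 -0.304 -0.002] [463. 232.]
sample_red 0.58 [0.501 0.007 0.012] [322. 240.]
sample_blue 0.54 [ 0.488 -0.156  0.001] [397. 246.]
sample_blue 0.44 [ 0.6   -0.051 -0.   ] [349. 197.]
sample_yellow 0.62 [0.484 0.055 0.011] [300. 248.]
sample
[... 199 characters left out ...]
4.]
reference_yellow 0.52 [0.533 0.343 0.008] [171. 226.]
scene [-0.08863097 -0.5552893   0.52062337]
tray 0.81 [ 0.509  0.29  -0.001] [229. 219.]
rack 0.89 [0.497 0.002 0.   ] [310. 265.]
plate 0.72 [ 0.526 -0.308  0.005] [452. 327.]
sample_red 0.86 [0.5   0.006 0.004] [310. 262.]
sample_blue 0.86 [ 0.498 -0.149  0.001] [368. 296.]
sample_blue 0.58 [ 0.52  -0.042  0.008] [333. 266.]
sample_yellow 0.81 [0.485 0.053 0.007] [289. 255.]
sample_yellow 0.69 [0.604 0.051 0.003] [327. 238.]
sample_yellow 0.67 [0.424 0.145 0.001] [239. 252.]
reference_red 0.6 [0.543 0.295 0.01 ] [239. 209.]
reference_yellow 0.48 [0.538 0.345 0.009] [225. 204.]
reference_yellow 0.19 [ 0.525 -0.306  0.002] [451. 328.]
```

Run:
```python
import cv2
t=cv2.imread('pics/top0.png');cv2.imwrite('pics/topc.png',cv2.resize(t[150:330,130:530],None,fx=2,fy=2,interpolation=cv2.INTER_CUBIC))
s=cv2.imread('pics/scene0.png');cv2.imwrite('pics/scc.png',cv2.resize(s[150:400,170:520],None,fx=2.2,fy=2.2,interpolation=cv2.INTER_CUBIC))
```

```text
(no output)
```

View pics/topc.png

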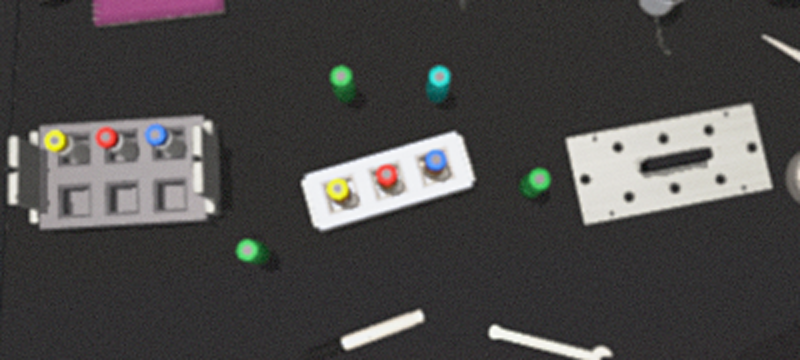

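View pics/scc.png

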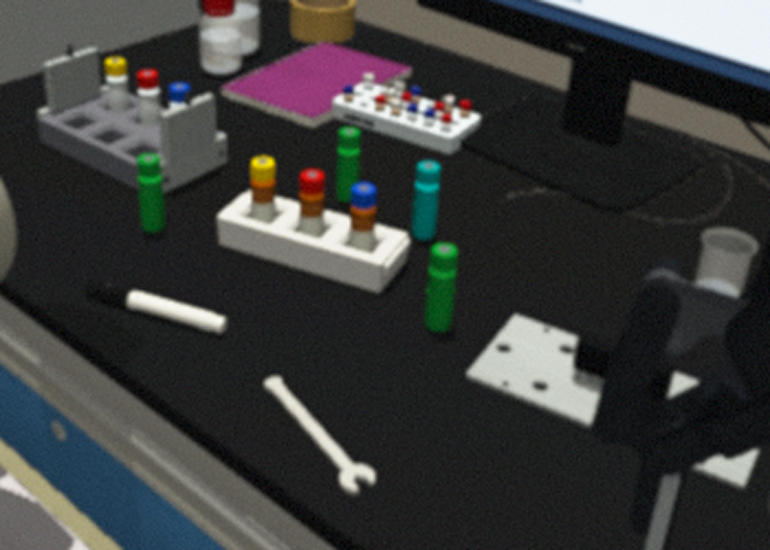

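The top crop shows the tray on the left, with references yellow (54,140), red (107,138) and blue (157,134). The rack is in the middle, with samples yellow (338,188), red (387,174) and blue (436,160). The plate is on the right. The four loose green/turquoise vials at (341,77), (439,77), (540,180) and (248,250) are look-alikes. The amber vials with a white band standing in the rack fit the description, and the scene crop confirms this.

```bash
cat >> h.py <<'E'
def blobs(m,minn=8):
    n,l=cv2.connectedComponents(m.astype(np.uint8)); return [l==i for i in range(1,n) if (l==i).sum()>=minn]
def rect(P):
    (c,s,a)=cv2.minAreaRect((P[:,:2]*1000).astype(np.float32))
    if s[0]>s[1]: s=s[::-1]; a+=90   # a = angle of short side from x
    a=(a+90)%180-90
    return np.round(c,1),np.round(s,1),round(a,2)
E
python3 - <<'E'
from h import *
p,d,c=snap("top"); W=cloud(c,d); z=W[...,2]; np.save('top.npy',W)
ok=(d>0)&(W[...,0]>.3)&(W[...,0]<.75)
print('bench z',np.median(z[ok&(abs(z)<.02)&(abs(W[...,1])<.2)]))
for lo,hi in((.07,.1),(.02,.04)):
  for b in blobs(ok&(z>lo)&(z<hi),10):
    P=W[b]; print(lo,b.sum(),np.median(P,0).round(4),*rect(P),np.median(p[b],0))
for n in("tray","rack","plate"):
    m=cut_out(n,"top")[0]["mask"]; 
    P=W[m&(d>0)]; print(n,m.sum(),np.percentile(P[:,2],[5,50,95]).round(4))
    zz=np.median(P[:,2]); Q=P[abs(P[:,2]-zz)<.008]; print(rect(Q))
E
```

```text
bench z 0.0010455647102834479
0.07 248 [ 0.7224 -0.4165  0.0857] [ 725.4 -444.6] [33.5 89.3] -10.24 [91. 89. 95.]
0.07 1342 [0.576  0.5225 0.0852] [584.3 522.4] [  6.8 330. ] -89.81 [82. 80. 78.]
0.07 209 [0.7241 0.3863 0.0768] [726.4 395.4] [28.1 48.3] 29.44 [150. 139. 139.]
0.07 88 [0.6008 0.0523 0.0758] [601.9  52.6] [19.9 19.9] 34.87 [ 83.  191.  108.5]
0.07 91 [ 0.6004 -0.0486  0.0757] [600.9 -49.1] [20.7 20.8] -47.44 [ 51. 202. 194.]
0.07 109 [0.5366 0.2906 0.0834] [536.7 290.9] [21.  21.6] 58.22 [219.  91.  85.]
0.07 107 [0.5389 0.2386 0.0835] [539.4 239.3] [20.6 21.1] -83.83 [ 97. 149. 221.]
0.07 218 [0.5119 0.193  0.0859] [514.1 194.9] [11. 70.] -86.71 [183.5 180.5 175. ]
0.07 112 [0.533  0.3421 0.0833] [533.4 343.6] [20.7 22.3] 54.48 [217.  216.   75.5]
0.07 243 [0.5018 0.383  0.0848] [502.5 384.5] [ 9.2 70.4] -86.13 [143. 141. 135.]
0.07 97 [ 0.512  -0.0436  0.0837] [513.5 -43.8] [20.3 20.9] 89.16 [ 98. 152. 230.]
0.07 95 [0.4977 0.0046 0.0837] [497.9   4.6] [20.1 20.1] 0.8 [233.  94.  89.]
0.07 95 [ 0.4945 -0.149   0.0756] [ 494.7 -149.3] [20.1 20.6] -87.52 [ 76. 185. 102
[... 1375 characters left out ...]
 8.2 16.9] -40.1 [44. 45. 42.]
0.02 10 [ 0.5164 -0.3158  0.0332] [ 516.8 -316.3] [ 0.8 23.3] 12.42 [58.5 57.  54.5]
0.02 11 [ 0.5124 -0.2916  0.0357] [ 513.8 -295.8] [ 2.4 18.5] 9.21 [53. 50. 51.]
0.02 18 [ 0.4874 -0.14    0.0298] [ 488.2 -143. ] [ 5.3 19.4] -44.51 [33.  93.5 48. ]
0.02 21 [0.4199 0.1367 0.0307] [420.7 138.6] [ 8.3 22.5] 74.03 [27. 72. 36.]
0.02 47 [0.4004 0.5247 0.0311] [398.6 524.8] [ 5.2 26.1] -88.63 [87. 84. 80.]
tray 4660 [0.0086 0.0307 0.0853]
(array([508.5, 289.1]), array([113.5, 202.9]), 3.44)
rack 1873 [0.0097 0.0304 0.0335]
(array([499. ,   5.3]), array([ 60.7, 176.1]), 16.48)
plate 4054 [0.002  0.005  0.0396]
(array([ 522. , -305.4]), array([ 99.4, 215.3]), 10.61)
```

servo_tool:
  moves:
    - [[0,0,-8.59],[0,0,0],60]
    - [[0,0,-8.59],[0,0,0],60]
    - [[0,0,-8.59],[0,0,0],60]
    - [[0,0,-8.59],[0,0,0],60]
    - [[0,0,-8.59],[0,0,0],60]
    - [[0,0,-8.59],[0,0,0],60]
    - [[0,0,-8.59],[0,0,0],60]
    - [[0,0,-8.59],[0,0,0],60]
    - [[0,0,-0.72],[0,0,0],60]
  force: 30

```text
time: 2.1
ee_pos: [0.1931, -0.515, 0.2065]
tcp_rot: [-180.0, 0.0, 90.1]
wrist_force: [-0.7, 0.9, 0.8]
opening: 0.0512
grasp_force: 0.0
```

servo_tool:
  moves:
    - [[0,0,0],[0.044,0.0225,0],60]
    - [[0,0,0],[0.044,0.0225,0],60]
    - [[0,0,0],[0.044,0.0225,0],60]
    - [[0,0,0],[0.044,0.0225,0],60]
    - [[0,0,0],[0.044,0.0225,0],60]
    - [[0,0,0],[0.044,0.0225,0],60]
    - [[0,0,0],[0.044,0.0225,0],60]
    - [[0,0,0],[0.044,0.0225,0],60]
    - [[0,0,0],[0.044,0.0225,0],60]
    - [[0,0,0],[0.044,0.0225,0],60]
    - [[0,0,0],[0.044,0.0225,0],60]
    - [[0,0,0],[0,0,0],60]

```text
time: 3.3
ee_pos: [0.4422, -0.0264, 0.206]
tcp_rot: [-180.0, -0.1, 90.1]
wrist_force: [0.5, 0.4, -0.8]
opening: 0.0508
grasp_force: 0.0
```

```bash
cat >> h.py <<'E'
def caps(cam,fn=None,lo=.07,hi=.1):
    p,d,c=snap(cam,fn); W=cloud(c,d); z=W[...,2]
    for b in blobs((d>0)&(z>lo)&(z<hi),40):
        print(b.sum(),np.median(W[b],0).round(4),*rect(W[b]),np.median(p[b],0))
    return p,d,c,W
E
python3 - <<'E'
from h import *
print(get_obs()['ee_pos']); caps("wrist","w1.png")
E
```

```text
[ 0.44219329 -0.02635295  0.20601951]
906 [0.4852 0.0523 0.0829] [486.   52.6] [21.6 22.2] -53.43 [254. 251. 125.]
803 [0.6019 0.0507 0.075 ] [602.6  50.6] [21.7 21.7] -78.63 [ 91. 214. 113.]
867 [0.4992 0.0042 0.0829] [500.4   3.6] [22.1 22.2] 88.5 [242.  69.  61.]
817 [ 0.5141 -0.0444  0.0828] [515.2 -46.1] [22.  22.4] 53.23 [ 61. 123. 223.]
653 [ 0.601  -0.0497  0.0749] [601.9 -50.2] [21.1 21.7] 5.67 [ 79. 226. 213.]
530 [ 0.4957 -0.1495  0.0749] [ 495.7 -150.2] [20.7 20.9] 4.08 [ 81. 211. 103.]
```

View pics/w1.png

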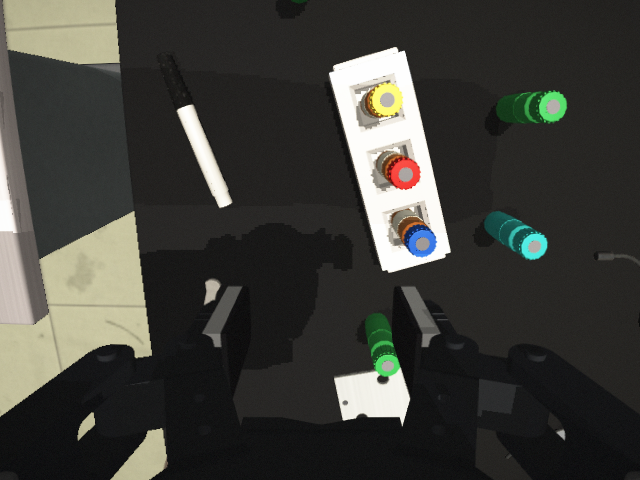

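The wrist picture shows amber, white-banded vials in the rack: yellow (385,100), red (404,173) and blue (422,242). They agree with the top-camera positions to about 2 mm.

servo_tool:
  moves:
    - [[0,0,0],[0.04,0.0215,0],60]
    - [[0,0,0],[0.0397,0.0215,0],60]
    - [[0,0,0],[0,0,0.04],60]
    - [[0,0,0],[0,0,0.04],60]
    - [[0,0,0],[0,0,0.03],60]
    - [[0,0,0],[0,0,0],60]

```text
time: 3.95
ee_pos: [0.4812, 0.0475, 0.0927]
tcp_rot: [-179.6, 0.0, 89.8]
wrist_force: [-0.1, -0.2, 0.4]
opening: 0.0512
grasp_force: 0.0
```

servo_tool:
  moves:
    - [[0,0,0],[0,0,0],60]
    - [[0,0,0],[0,0,0],60]

```text
time: 4.15
ee_pos: [0.4847, 0.0482, 0.0988]
tcp_rot: [179.8, -0.0, 89.9]
wrist_force: [0.4, 0.6, -0.9]
opening: 0.0515
grasp_force: 0.0
```

servo_tool:
  moves:
    - [[0,0,0],[0.005,0.0005,0],60]
    - [[0,0,0],[0,0,0.02],60]
    - [[0,0,0],[0,0,0.02],60]
    - [[0,0,0],[0,0,0.018],60]
    - [[0,0,0],[0,0,0],60]
    - [[0,0,0],[0,0,0],60]

```text
time: 4.75
ee_pos: [0.4846, 0.0539, 0.0396]
tcp_rot: [179.9, -0.0, 90.0]
wrist_force: [-0.3, -1.3, 0.2]
opening: 0.051
grasp_force: 0.0
```

servo_tool:
  moves:
    - [[0,0,0],[0,0,0],15]
    - [[0,0,0],[0,0,0],10]
    - [[0,0,0],[0,0,0],5]
    - [[0,0,0],[0,0,0],5]
    - [[0,0,0],[0,0,0],5]
    - [[0,0,0],[0,0,0],5]
    - [[0,0,0],[0,0,-0.01],5]
    - [[0,0,0],[0,0,-0.02],5]
    - [[0,0,0],[0,0,-0.04],5]
    - [[0,0,0],[0,0,-0.04],5]
    - [[0,0,0],[0,0,-0.03],5]
    - [[0,0,0],[0,0,0],5]
  force: 30

```text
time: 5.95
ee_pos: [0.4857, 0.0539, 0.1835]
tcp_rot: [179.6, -0.0, 90.0]
wrist_force: [-0.8, 0.1, -0.8]
opening: 0.0197
grasp_force: 29.5
```

servo_tool:
  moves:
    - [[0,0,0],[0.03,-0.001,0],5]
    - [[0,0,0],[0.04,-0.001,0],5]
    - [[0,0,0],[0.04,-0.001,0],5]
    - [[0,0,0],[0.04,-0.001,0],5]
    - [[0,0,0],[0.04,-0.001,0],5]
    - [[0,0,0],[0.04,-0.001,0],5]
    - [[0,0,0],[0.03,-0.001,0],5]
    - [[0,0,0],[0.015,-0.001,0],5]
    - [[0,0,0],[0,0,0],5]
    - [[0,0,0],[0,0,0],5]

```text
time: 6.95
ee_pos: [0.476, 0.328, 0.1782]
tcp_rot: [-180.0, 0.0, 90.0]
wrist_force: [-0.1, -0.0, 0.2]
opening: 0.0196
grasp_force: 29.5
```

Run:
```python
from h import *
print(get_obs()['ee_pos'],get_obs()['tcp_rot']); p,d,c,W=caps("wrist","w2.png")
s,_,_=snap("scene"); cv2.imwrite('pics/s2.png',cv2.resize(s[80:280,150:390,::-1],None,fx=2.5,fy=2.5))
```

```text
[0.47604603 0.32804877 0.17819305] [-1.79965955e+02  4.80408452e-02  9.00042133e+01]
1914 [0.5035 0.3846 0.0858] [504.7 384.3] [10.3 69.1] -87.05 [254. 254. 252.]
1030 [0.5344 0.345  0.0829] [535.6 344. ] [22.  22.3] -60.02 [255. 255. 155.]
971 [0.538  0.2927 0.0828] [538.8 291.1] [21.7 22. ] -47.33 [251.  79.  71.]
319 [0.5446 0.2482 0.0818] [545.1 245.6] [ 9.1 19.7] 47.89 [ 75. 140. 217.]
763 [0.493  0.1975 0.0841] [494.2 194.6] [10.9 26.4] -89.16 [201. 198. 186.]
```

View pics/s2.png

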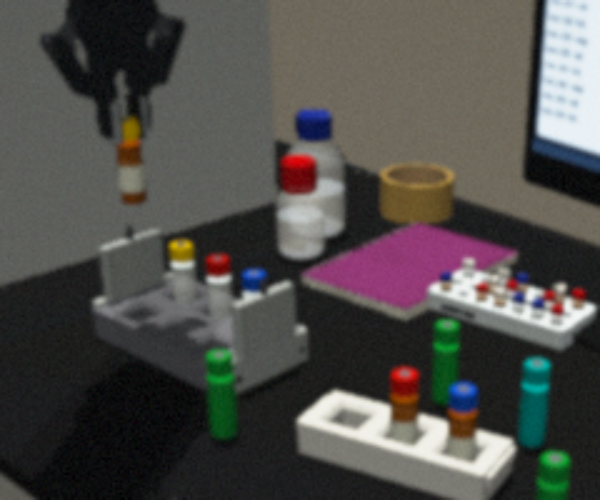

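View pics/w2.png

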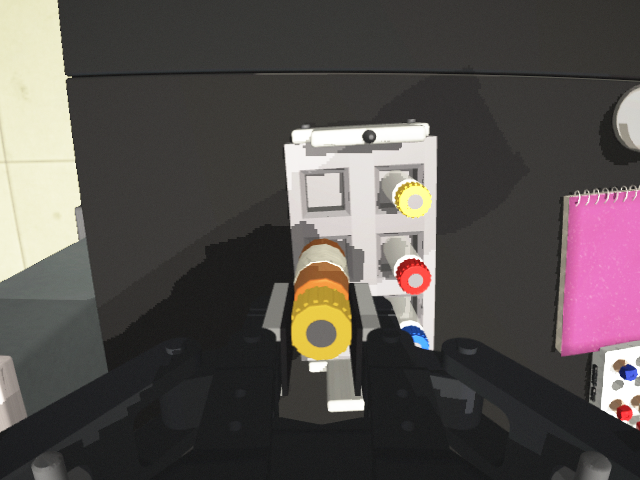

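Yellow is held upright above the tray, and its target well is empty at about (325,190).

servo_tool:
  moves:
    - [[0,0,0],[0.0122,0.002,0],5]
    - [[0,0,0],[0,0,0.03],5]
    - [[0,0,0],[0,0,0.03],5]
    - [[0,0,0],[0,0,0.03],5]
    - [[0,0,0],[0,0,0.01],5]
    - [[0,0,0],[0,0,0],5]
    - [[0,0,0],[0,0,0],5]

```text
time: 7.75
ee_pos: [0.4788, 0.3412, 0.08]
tcp_rot: [179.9, -0.1, 90.0]
wrist_force: [0.7, 0.5, 0.5]
opening: 0.0195
grasp_force: 29.5
```

servo_tool:
  moves:
    - [[0,0,0],[-0.001,-0.0005,0.01],5]
    - [[0,0,0],[0,0,0.01],5]
    - [[0,0,0],[0,0,0.01],5]
    - [[0,0,0],[0,0,0.008],5]
    - [[0,0,0],[0,0,0],5]
    - [[0,0,0],[0,0,0],5]

```text
time: 8.35
ee_pos: [0.4775, 0.3398, 0.0401]
tcp_rot: [-180.0, 0.0, 90.0]
wrist_force: [-0.7, -0.7, -0.8]
opening: 0.0199
grasp_force: 30.0
```

servo_tool:
  moves:
    - [[0,0,0],[0,0,0.0005],30]
    - [[0,0,0],[0,0,0],40]
    - [[0,0,0],[0,0,0],45]
    - [[0,0,0],[0,0,0],45]
    - [[0,0,0],[0,0,-0.02],45]
    - [[0,0,0],[0,0,-0.03],45]
    - [[0,0,0],[0,0,-0.03],45]
    - [[0,0,0],[0,0,-0.03],45]
    - [[0,0,0],[0,0,0],45]
    - [[0,0,0],[0,0,0],45]

```text
time: 9.35
ee_pos: [0.478, 0.3402, 0.1505]
tcp_rot: [179.9, -0.0, 90.0]
wrist_force: [0.2, -0.3, -0.4]
opening: 0.0382
grasp_force: 0.0
```

Run:
```python
from h import *
print(get_obs()['ee_pos'],get_obs()['opening']); caps("wrist"); print();caps("top")
```

```text
[0.47799353 0.34015284 0.15048169] 0.03821030749861137
2495 [0.5032 0.3852 0.0857] [504.9 384.4] [10.3 69.7] -86.45 [253. 252. 249.]
1262 [0.5344 0.3453 0.0828] [535.5 343.9] [22.2 22.5] 61.91 [255. 255. 151.]
1183 [0.4769 0.3403 0.0828] [477.  338.6] [22. 22.] 17.34 [255. 254. 150.]
451 [0.5429 0.2983 0.0823] [542.4 294.9] [12.  21.6] 48.26 [246.  77.  69.]

1840 [1.008  0.4898 0.0853] [1008.3  502.7] [  8.2 523. ] 0.01 [88. 82. 75.]
557 [ 1.0085 -0.4898  0.0855] [ 996.3 -486.6] [ 31.8 143.5] 0.17 [87. 81. 74.]
520 [ 1.0088 -0.6375  0.0842] [1009.  -639.3] [  6.4 163.5] 0.11 [86. 80. 73.]
75 [ 0.8514 -0.5321  0.0937] [ 851.8 -530.6] [14.  23.9] -20.98 [168. 161. 153.]
344 [ 0.8298 -0.6371  0.0857] [ 830.8 -646.4] [18.4 82.8] -3.08 [147.  140.5 133.5]
378 [0.7788 0.4179 0.0922] [790.4 433. ] [50.3 68.8] 49.73 [161. 159. 160.]
784 [0.6913 0.5227 0.0847] [698.6 522.5] [  6.5 213. ] -89.99 [77. 75. 72.]
267 [ 0.7225 -0.4165  0.0857] [ 725.9 -444.1] [37.4 88.3] -13.37 [86. 84. 89.]
223 [0.724  0.3868 0.0762] [731.8 394.4] [34.7 48.8] 47.68 [140. 132. 130.]
88 [0.6009 0.0523 0.0759] [601.
[... 347 characters left out ...]
1. 165.]
109 [0.5329 0.3425 0.0834] [533.6 343.9] [21.2 21.7] -8.33 [200. 184.  60.]
101 [ 0.5118 -0.0437  0.0837] [513.5 -43.8] [20.3 21.2] 89.99 [ 90. 143. 220.]
146 [0.4892 0.3816 0.0853] [488.7 383.6] [ 8.6 41.9] -85.13 [97.5 95.  91. ]
96 [0.4978 0.0047 0.0836] [497.9   4.7] [20.2 20.4] -89.61 [224.   87.5  82. ]
95 [ 0.4945 -0.149   0.0755] [ 494.7 -149.4] [20.  20.5] 43.99 [ 69. 177.  94.]
114 [0.4745 0.3372 0.0832] [474.4 337.9] [21.  21.1] -44.58 [194.5 174.5  40. ]
188 [0.4411 0.5228 0.0849] [440.6 522.6] [ 6.2 42.4] -87.82 [77. 75. 73.]
85 [0.4218 0.1453 0.0759] [421.9 144.6] [18.  20.3] -87.01 [ 91. 192. 113.]
301 [0.0682 0.0269 0.0833] [59.9 28.3] [19.1 99.7] 24.35 [71. 65. 58.]
```

servo_tool:
  moves:
    - [[0,0,0],[-0.03,0.002,0],55]
    - [[0,0,0],[-0.042,0.002,0],55]
    - [[0,0,0],[-0.042,0.003,0],55]
    - [[0,0,0],[-0.042,0.003,0],55]
    - [[0,0,0],[-0.042,0.003,0],55]
    - [[0,0,0],[-0.042,0.003,0],55]
    - [[0,0,0],[-0.042,0.003,0],55]
    - [[0,0,0],[-0.035,0.002,0],55]
    - [[0,0,0],[-0.015,0,0],55]
    - [[0,0,0],[0,0,0],55]
    - [[0,0,0],[0,0,0],55]

```text
time: 10.55
ee_pos: [0.4982, 0.008, 0.1491]
tcp_rot: [-179.9, -0.0, 89.9]
wrist_force: [0.0, -0.4, 0.9]
opening: 0.0472
grasp_force: 0.0
```

servo_tool:
  moves:
    - [[0,0,0],[-0.0035,0.0008,0.03],55]
    - [[0,0,0],[0,0,0.03],55]
    - [[0,0,0],[0,0,0.025],55]
    - [[0,0,0],[0,0,0.02],55]
    - [[0,0,0],[0,0,0.004],55]
    - [[0,0,0],[0,0,0],55]
    - [[0,0,0],[0,0,0],20]
    - [[0,0,0],[0,0,0],10]
    - [[0,0,0],[0,0,0],5]
    - [[0,0,0],[0,0,0],5]
    - [[0,0,0],[0,0,0],5]
    - [[0,0,0],[0,0,0],5]

```text
time: 11.75
ee_pos: [0.5002, 0.0045, 0.0424]
tcp_rot: [179.9, -0.0, 90.0]
wrist_force: [-1.0, 0.1, 6.2]
opening: 0.0197
grasp_force: 29.5
```

servo_tool:
  moves:
    - [[0,0,0],[0,0,-0.01],5]
    - [[0,0,0],[0,0,-0.03],5]
    - [[0,0,0],[0,0,-0.04],5]
    - [[0,0,0],[0,0,-0.04],5]
    - [[0,0,0],[0.03,-0.002,-0.02],5]
    - [[0,0,0],[0.042,-0.003,0],5]
    - [[0,0,0],[0.042,-0.003,0],5]
    - [[0,0,0],[0.042,-0.003,0],5]
    - [[0,0,0],[0.042,-0.003,0],5]
    - [[0,0,0],[0.04,-0.003,0],5]
    - [[0,0,0],[0.03,-0.002,0],5]
    - [[0,0,0],[0.015,0,0],5]

```text
time: 12.95
ee_pos: [0.48, 0.2896, 0.1813]
tcp_rot: [180.0, -0.0, 90.1]
wrist_force: [0.2, -0.7, -0.0]
opening: 0.0193
grasp_force: 29.4
```

servo_tool:
  moves:
    - [[0,0,0],[0,0,0],5]
    - [[0,0,0],[0,0,0],5]

```text
time: 13.15
ee_pos: [0.4805, 0.2868, 0.1812]
tcp_rot: [-180.0, 0.0, 90.0]
wrist_force: [0.6, -0.2, -0.2]
opening: 0.0193
grasp_force: 29.4
```

servo_tool:
  moves:
    - [[0,0,0],[0.0015,0.0005,0.03],5]
    - [[0,0,0],[0,0,0.03],5]
    - [[0,0,0],[0,0,0.025],5]
    - [[0,0,0],[0,0,0.015],5]
    - [[0,0,0],[0,0,0],5]
    - [[0,0,0],[0,0,0],5]

```text
time: 13.75
ee_pos: [0.4815, 0.2885, 0.0821]
tcp_rot: [179.9, -0.0, 89.9]
wrist_force: [0.1, 0.4, -0.2]
opening: 0.0196
grasp_force: 29.5
```

servo_tool:
  moves:
    - [[0,0,0],[0,0,0.01],5]
    - [[0,0,0],[0,0,0.01],5]
    - [[0,0,0],[0,0,0.01],5]
    - [[0,0,0],[0,0,0.009],5]
    - [[0,0,0],[0,0,0],5]
    - [[0,0,0],[0,0,0],5]

```text
time: 14.35
ee_pos: [0.4808, 0.2889, 0.0415]
tcp_rot: [-180.0, 0.0, 90.0]
wrist_force: [0.2, 0.8, -0.3]
opening: 0.0197
grasp_force: 30.2
```

servo_tool:
  moves:
    - [[0,0,0],[0,0,0.0005],30]
    - [[0,0,0],[0,0,0],40]
    - [[0,0,0],[0,0,0],45]
    - [[0,0,0],[0,0,0],45]
    - [[0,0,0],[0,0,-0.02],45]
    - [[0,0,0],[0,0,-0.03],45]
    - [[0,0,0],[0,0,-0.03],45]
    - [[0,0,0],[0,0,-0.03],45]
    - [[0,0,0],[0,0,0],45]
    - [[0,0,0],[0,0,0],45]

```text
time: 15.35
ee_pos: [0.4813, 0.2891, 0.152]
tcp_rot: [179.9, -0.0, 90.0]
wrist_force: [-0.1, -0.0, 0.0]
opening: 0.0386
grasp_force: 0.0
```

servo_tool:
  moves:
    - [[0,0,0],[-0.03,0.003,0],55]
    - [[0,0,0],[-0.042,0.004,0],55]
    - [[0,0,0],[-0.042,0.004,0],55]
    - [[0,0,0],[-0.042,0.004,0],55]
    - [[0,0,0],[-0.042,0.004,0],55]
    - [[0,0,0],[-0.042,0.004,0],55]
    - [[0,0,0],[-0.042,0.004,0],55]
    - [[0,0,0],[-0.035,0.004,0],55]
    - [[0,0,0],[-0.014,0.002,0],55]
    - [[0,0,0],[0,0,0],55]
    - [[0,0,0],[0,0,0],55]

```text
time: 16.45
ee_pos: [0.5136, -0.0415, 0.1507]
tcp_rot: [-179.9, -0.0, 90.0]
wrist_force: [-0.7, 0.0, -0.3]
opening: 0.0469
grasp_force: 0.0
```

Next is blue, at (514, -45).

servo_tool:
  moves:
    - [[0,0,0],[-0.003,0.0005,0.03],55]
    - [[0,0,0],[0,0,0.03],55]
    - [[0,0,0],[0,0,0.025],55]
    - [[0,0,0],[0,0,0.02],55]
    - [[0,0,0],[0,0,0.005],55]
    - [[0,0,0],[0,0,0],55]
    - [[0,0,0],[0,0,0],20]
    - [[0,0,0],[0,0,0],10]
    - [[0,0,0],[0,0,0],5]
    - [[0,0,0],[0,0,0],5]
    - [[0,0,0],[0,0,0],5]
    - [[0,0,0],[0,0,0],5]

```text
time: 17.65
ee_pos: [0.5153, -0.0451, 0.0429]
tcp_rot: [179.9, -0.0, 90.0]
wrist_force: [-0.4, 0.1, 6.5]
opening: 0.0194
grasp_force: 29.4
```

servo_tool:
  moves:
    - [[0,0,0],[0,0,-0.01],5]
    - [[0,0,0],[0,0,-0.03],5]
    - [[0,0,0],[0,0,-0.04],5]
    - [[0,0,0],[0,0,-0.04],5]
    - [[0,0,0],[0.03,-0.003,-0.02],5]
    - [[0,0,0],[0.042,-0.005,0],5]
    - [[0,0,0],[0.042,-0.005,0],5]
    - [[0,0,0],[0.042,-0.005,0],5]
    - [[0,0,0],[0.042,-0.005,0],5]
    - [[0,0,0],[0.04,-0.004,0],5]
    - [[0,0,0],[0.03,-0.003,0],5]
    - [[0,0,0],[0.015,0,0],5]

```text
time: 18.85
ee_pos: [0.4839, 0.2401, 0.182]
tcp_rot: [180.0, -0.0, 90.1]
wrist_force: [0.1, 0.1, -0.1]
opening: 0.0195
grasp_force: 29.5
```

servo_tool:
  moves:
    - [[0,0,0],[0,0,0],5]
    - [[0,0,0],[0,0,0],5]

```text
time: 19.05
ee_pos: [0.4846, 0.2373, 0.1817]
tcp_rot: [-180.0, 0.0, 90.0]
wrist_force: [-0.3, -1.1, -0.9]
opening: 0.0194
grasp_force: 29.5
```

servo_tool:
  moves:
    - [[0,0,0],[-0.001,0,0.03],5]
    - [[0,0,0],[0,0,0.03],5]
    - [[0,0,0],[0,0,0.025],5]
    - [[0,0,0],[0,0,0.015],5]
    - [[0,0,0],[0,0,0],5]
    - [[0,0,0],[0,0,0],5]

```text
time: 19.65
ee_pos: [0.4849, 0.2364, 0.0825]
tcp_rot: [180.0, -0.0, 89.9]
wrist_force: [0.3, 0.1, 1.4]
opening: 0.0196
grasp_force: 29.5
```

servo_tool:
  moves:
    - [[0,0,0],[0,-0.0005,0.01],5]
    - [[0,0,0],[0,0,0.01],5]
    - [[0,0,0],[0,0,0.01],5]
    - [[0,0,0],[0,0,0.009],5]
    - [[0,0,0],[0,0,0],5]
    - [[0,0,0],[0,0,0],5]

```text
time: 20.25
ee_pos: [0.4837, 0.2368, 0.042]
tcp_rot: [-180.0, 0.0, 90.0]
wrist_force: [0.0, 0.1, 0.2]
opening: 0.0194
grasp_force: 30.9
```

servo_tool:
  moves:
    - [[0,0,0],[0,0,0.0005],30]
    - [[0,0,0],[0,0,0],40]
    - [[0,0,0],[0,0,0],45]
    - [[0,0,0],[0,0,0],45]
    - [[0,0,0],[0,0,-0.02],45]
    - [[0,0,0],[0,0,-0.03],45]
    - [[0,0,0],[0,0,-0.04],45]
    - [[0,0,0],[-0.02,0,-0.04],45]
    - [[0,0,0],[-0.04,0,-0.02],45]
    - [[0,0,0],[-0.04,0,0],45]
    - [[0,0,0],[0,0,0],45]
    - [[0,0,0],[0,0,0],45]

```text
time: 21.45
ee_pos: [0.4841, 0.1363, 0.1922]
tcp_rot: [180.0, -0.0, 89.9]
wrist_force: [-0.0, 0.3, -1.2]
opening: 0.038
grasp_force: 0.0
```

Run:
```python
from h import *
print(get_obs()['ee_pos'],get_obs()['opening']); caps("wrist","w3.png");
```

```text
[0.48412991 0.13628084 0.19222897] 0.03802408440319156
1091 [0.5404 0.2387 0.0829] [541.2 239.4] [21.8 22.1] -77.16 [150. 229. 255.]
987 [0.4829 0.2343 0.083 ] [482.7 234.6] [21.5 21.7] 87.31 [156. 233. 255.]
1715 [0.515  0.1949 0.0858] [515.5 194.3] [10.2 69.6] -86.32 [250. 250. 245.]
780 [0.4254 0.144  0.0749] [424.9 143.5] [21.9 22.1] -57.63 [104. 235. 128.]
627 [0.6026 0.0522 0.075 ] [603.5  51.3] [21.4 21.8] -6.52 [107. 239. 134.]
178 [ 0.6057 -0.0501  0.075 ] [606.8 -49.3] [10.1 20.8] 14.31 [ 97.  236.5 229.5]
```

View pics/w3.png

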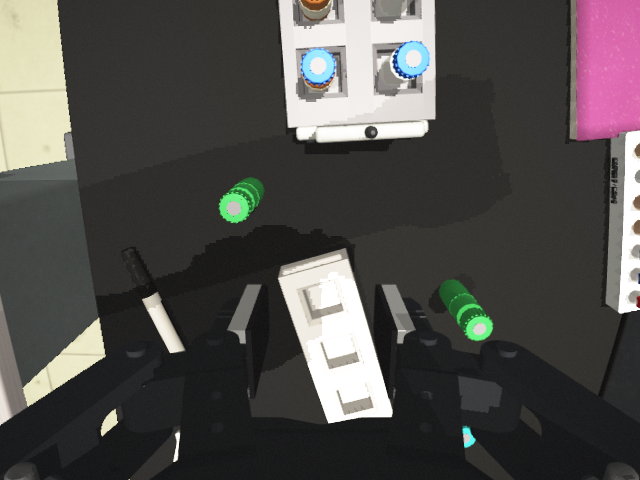

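Sample blue stands before reference blue (caps at (318,67) and (412,60)) and the rack is empty. On to the plate.

servo_tool:
  moves:
    - [[0,0,0],[-0.03,0,-0.03],60]
    - [[0,0,0],[-0.04,0,-0.02],70]
    - [[0,0,0],[-0.045,0,-0.02],70]
    - [[0,0,0],[-0.045,0,0],70]
    - [[0,0,0],[-0.045,0,0],70]
    - [[0,0,0],[-0.045,0,0],70]
    - [[0,0,0],[-0.045,0,0],70]
    - [[0,0,0],[-0.045,0,0],70]
    - [[0,0,0],[-0.045,0,0],70]
    - [[0,0,0],[-0.045,0,0],70]
    - [[0,0,0],[-0.045,0,0],70]
    - [[0,0,0],[-0.03,0,0],70]

```text
time: 22.7
ee_pos: [0.4844, -0.3699, 0.2607]
tcp_rot: [-179.9, -0.0, 90.0]
wrist_force: [1.3, 0.4, -0.1]
opening: 0.06
grasp_force: 0.0
```

servo_tool:
  moves:
    - [[0,0,0],[0,0,0],70]
    - [[0,0,0],[0,0,0],70]
    - [[0,0,0],[0,0,0],70]

```text
time: 23.0
ee_pos: [0.4846, -0.3668, 0.2618]
tcp_rot: [-180.0, -0.0, 90.1]
wrist_force: [0.7, 0.0, -0.1]
opening: 0.0595
grasp_force: 0.0
```

Run:
```python
from h import *
print(get_obs()['ee_pos'],get_obs()['tcp_rot']); p,d,c=snap("wrist","w4.png"); W=cloud(c,d);z=W[...,2]
r=cut_out("plate","wrist")
print(len(r)); m=r[0]["mask"]
P=W[m&(abs(z-.005)<.006)]; print(len(P),rect(P),P[:,2].mean())
H=W[(z>.025)&(z<.06)&(d>.1)&(abs(W[...,0]-.52)<.06)&(abs(W[...,1]+.305)<.07)]; print(len(H),rect(H), np.percentile(H[:,2],[5,50,95]))
for x in mark_of("plate","wrist"): print(world(c,x["xyz"]))
```

```text
[ 0.48455656 -0.36684441  0.26184038] [-1.79988571e+02 -2.86923831e-02  9.00798305e+01]
1
19449 (array([ 522.5, -306.4]), array([ 98.4, 215.9]), 10.59) 0.004020330800759362
1351 (array([ 522.4, -306.5]), array([14.4, 73.2]), 10.35) [0.03690439 0.04147456 0.04308182]
[ 0.52503618 -0.30562644 -0.00333054]
```

View pics/w4.png

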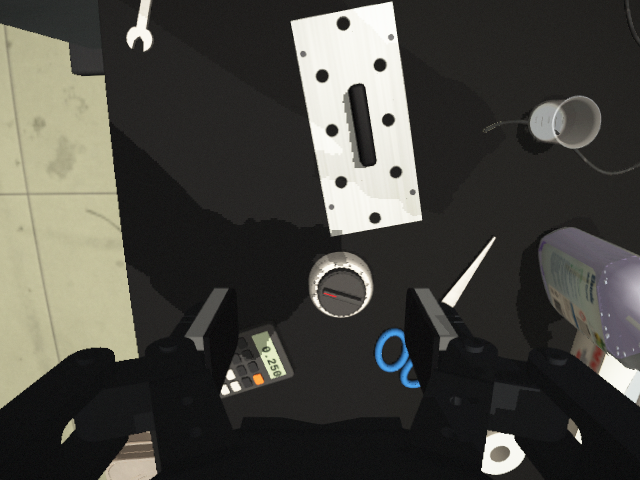

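The wrist picture shows the plate with its handle centred near (362,125). Depth gives a centre of (0.5225, -0.3064) and a yaw of 10.5°.

servo_tool:
  moves:
    - [[0,0,0],[0.03,0.019,0],70]
    - [[0,0,0],[0.0305,0.019,0],70]
    - [[0,0,-8.5],[0,0,0],70]
    - [[0,0,-1.95],[0,0,0.03],60]
    - [[0,0,0],[0,0,0.04],60]
    - [[0,0,0],[0,0,0.04],60]
    - [[0,0,0],[0,0,0.04],60]
    - [[0,0,0],[0,0,0.02],60]
    - [[0,0,0],[0,0,0],60]
    - [[0,0,0],[0,0,0],60]
    - [[0,0,0],[0,0,0],60]

```text
time: 24.25
ee_pos: [0.5229, -0.3078, 0.0943]
tcp_rot: [179.9, 0.1, 100.5]
wrist_force: [0.1, 0.1, 0.2]
opening: 0.0509
grasp_force: 0.0
```

servo_tool:
  moves:
    - [[0,0,0],[0.0014,0,0.02],55]
    - [[0,0,0],[0,0,0.02],55]
    - [[0,0,0],[0,0,0.02],55]
    - [[0,0,0],[0,0,0.015],55]
    - [[0,0,0],[0,0,0.006],55]
    - [[0,0,0],[0,0,0],55]
    - [[0,0,0],[0,0,0],55]

```text
time: 24.95
ee_pos: [0.5222, -0.3065, 0.0121]
tcp_rot: [179.9, 0.1, 100.4]
wrist_force: [0.2, -0.5, 0.5]
opening: 0.0469
grasp_force: 0.0
```

servo_tool:
  moves:
    - [[0,0,0],[0,0,0],20]
    - [[0,0,0],[0,0,0],10]
    - [[0,0,0],[0,0,0],0]
    - [[0,0,0],[0,0,0],0]
    - [[0,0,0],[0,0,0],0]
    - [[0,0,0],[0,0,0],0]
    - [[0,0,0],[0,0,0],0]
  force: 80

```text
time: 25.65
ee_pos: [0.5222, -0.3064, 0.0121]
tcp_rot: [179.9, 0.1, 100.4]
wrist_force: [0.0, 0.9, 6.1]
opening: 0.0105
grasp_force: 78.4
```

servo_tool:
  moves:
    - [[0,0,0],[0,0,-0.01],0]
    - [[0,0,0],[0,0,-0.02],0]
    - [[0,0,0],[0,0,-0.03],0]
    - [[0,0,0],[0,0,-0.04],0]
    - [[0,0,0],[0,0,-0.04],0]
    - [[0,0,0],[0,0,-0.04],0]
    - [[0,0,3.5],[0,0,-0.03],0]
    - [[0,0,3.6],[0,0,-0.02],0]
    - [[0,0,0],[0,0,0],0]
    - [[0,0,0],[0,0,0],0]

```text
time: 26.65
ee_pos: [0.5217, -0.3062, 0.2403]
tcp_rot: [-180.0, -0.0, 93.4]
wrist_force: [0.8, 0.1, -3.5]
opening: 0.0106
grasp_force: 78.6
```

servo_tool:
  moves:
    - [[0,0,0],[0.02,0.001,0],0]
    - [[0,0,0],[0.035,0.0015,0],0]
    - [[0,0,0],[0.042,0.0015,0],0]
    - [[0,0,0],[0.042,0.0015,0],0]
    - [[0,0,0],[0.042,0.0015,0],0]
    - [[0,0,0],[0.042,0.0015,0],0]
    - [[0,0,0],[0.042,0.0015,0],0]
    - [[0,0,0],[0.042,0.0015,0],0]
    - [[0,0,0],[0.042,0.0015,0],0]
    - [[0,0,0],[0.035,0.0015,0],0]
    - [[0,0,0],[0,0,0],0]
    - [[0,0,0],[0,0,0],0]

```text
time: 27.85
ee_pos: [0.513, 0.0786, 0.2392]
tcp_rot: [-179.8, 0.0, 93.5]
wrist_force: [-0.2, -0.5, -3.7]
opening: 0.0107
grasp_force: 78.6
```

servo_tool:
  moves:
    - [[0,0,0],[0.03,0.0018,0],0]
    - [[0,0,0],[0.042,0.0018,0],0]
    - [[0,0,0],[0.042,0.0018,0],0]
    - [[0,0,0],[0.042,0.0018,0],0]
    - [[0,0,0],[0.035,0.0015,0],0]
    - [[0,0,0],[0.02,0.001,0],0]
    - [[0,0,0],[0,0,0],0]
    - [[0,0,0],[0,0,0],0]

```text
time: 28.65
ee_pos: [0.5112, 0.2882, 0.24]
tcp_rot: [-179.9, 0.1, 93.4]
wrist_force: [0.0, -0.3, -2.8]
opening: 0.0106
grasp_force: 78.6
```

Run:
```python
from h import *
print(get_obs()['ee_pos'],get_obs()['tcp_rot']); p,d,c=snap("wrist","w5.png"); W=cloud(c,d);z=W[...,2]
for b in blobs((d>0)&(z>.215)&(z<.245),100): print(b.sum(),rect(W[b]),np.median(W[b],0))
P=W[(d>.05)&(abs(z-.232)<.006)]
A=np.c_[P[:,:2],np.ones(len(P))]; print(np.linalg.lstsq(A,P[:,2],rcond=None)[0])
```

```text
[0.51121379 0.28818143 0.23995656] [-1.79915494e+02  6.75447253e-02  9.33553746e+01]
62481 (array([509.6, 321.4]), array([ 97. , 145.7]), 3.5) [0.50745842 0.342785   0.23185188]
1436 (array([516.1, 219.3]), array([22.1, 26.2]), -89.54) [0.51585413 0.21780622 0.23192509]
[-0.003483   -0.00058241  0.23381321]
```

View pics/w5.png

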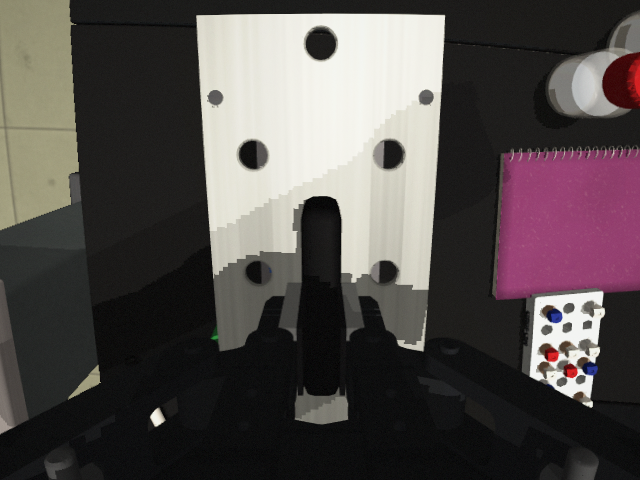

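```bash
cat > pin.py <<'E'
from h import *
from scipy.spatial.transform import Rotation as Ro
o=get_obs(); c=calibration("wrist"); K,D=np.array(c["camera_matrix"]),np.array(c["dist"])
Rt=Ro.from_euler('xyz',o['tcp_rot'],degrees=True).as_matrix(); Rc=np.array(c["R"]).T; pc=-Rc@np.array(c["t"])
Rr=Rt.T@Rc; tr=Rt.T@(pc-o['ee_pos'])
def ray(ee,rot,uv,z):
    R=Ro.from_euler('xyz',rot,degrees=True).as_matrix(); n=cv2.undistortPoints(np.array([[uv]],float),K,D)[0,0]
    v=R@Rr@np.r_[n,1]; q=np.array(ee)+R@tr; return q+v*(z-q[2])/v[2]
def dark(fn,u,v,r,th=70):
    g=cv2.imread('pics/'+fn,0)[v-r:v+r+1,u-r:u+r+1]; n,l,s,ce=cv2.connectedComponentsWithStats((g<th).astype(np.uint8))
    i=l[r,r]; print(fn,s[i]); return ce[i]+[u-r,v-r], np.argwhere(l==i)+[v-r,u-r]
E
python3 - <<'E'
from pin import *
for fn,ee,rot,u,v in(("w2.png",[.47604603,.32804877,.17819305],[-179.966,.048,90.004],369,136),("w3.png",[.48412991,.13628084,.19222897],[180,0,89.9],371,132)):
    ce,px=dark(fn,u,v,9,110); print(ce,ray(ee,rot,ce,.094))
ce,_=dark("w5.png",321,42,22); print(ce,ray(o['ee_pos'],o['tcp_rot'],ce,.2325))
im=[cv2.resize(cv2.imread('pics/'+f)[v-25:v+25,u-25:u+25],None,fx=8,fy=8) for f,u,v in(("w2.png",369,136),("w3.png",371,132))]
cv2.imwrite('pics/pins.png',np.hstack(im))
E
```

```text
w2.png [  0   0  19  19 235]
[369.38723404 135.58297872] [0.50457836 0.38467285 0.094     ]
w3.png [  0   0  19  17 212]
[371.21698113 130.38207547] [0.51544528 0.19551734 0.094     ]
w5.png [  7   8  30  32 733]
[320.33287858  43.57435198] [0.50592579 0.38237311 0.2325    ]
```

View pics/pins.png

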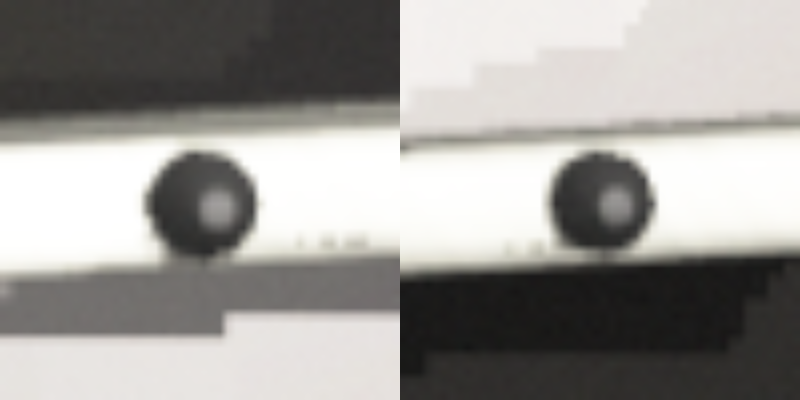

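Run:
```python
from pin import *
n=ray([.47604603,.32804877,.17819305],[-179.966,.048,90.004],[368.7,136.2],.09)
s=ray([.48412991,.13628084,.19222897],[180,0,89.95],[370.8,131.9],.09)
print(n,s,(n+s)/2,np.linalg.norm(n-s),np.degrees(np.arctan2(-(n-s)[0],(n-s)[1])))
g=cv2.imread('pics/w5.png',0)
c=cv2.HoughCircles(g[10:80,290:355],cv2.HOUGH_GRADIENT,1,30,param1=100,param2=12,minRadius=12,maxRadius=22);print(c)
for u in ((320.5,42.5),) : print(ray(o['ee_pos'],o['tcp_rot'],u,.2325))
h=cv2.fitEllipse(np.argwhere(g[20:66,298:344]<70)[:,::-1].astype(np.float32)+[298,20]); print(h)
print(o['ee_pos'])
```

```text
[0.50462918 0.38415554 0.09      ] [0.51562457 0.19451048 0.09      ] [0.51012687 0.28933301 0.09      ] 0.18996354146543873 3.3182258683569485
[[[31.5 33.5 16.6]]]
[0.50596717 0.38277263 0.2325    ]Traceback (most recent call last):
  File "<stdin>", line 8, in <module>
cv2.error: OpenCV(4.12.0) /io/opencv/modules/imgproc/src/shapedescr.cpp:356: error: (-215:Assertion failed) n >= 0 && (depth == CV_32F || depth == CV_32S) in function 'fitEllipseNoDirect'
```

The pins are found 190.0 mm apart, so they are consistent. The tray centre is (0.5101, 0.2893) with a yaw of 3.3°, and the plate needs about (-1.3, +1.3) mm.

servo_tool:
  moves:
    - [[0,0,0],[0.0013,-0.0013,0.02],0]
    - [[0,0,0],[0,0,0.03],0]
    - [[0,0,0],[0,0,0.03],0]
    - [[0,0,0],[0,0,0.025],0]
    - [[0,0,0],[0,0,0.015],0]
    - [[0,0,0],[0,0,0],0]
    - [[0,0,0],[0,0,0],0]
    - [[0,0,0],[0,0,0],0]

```text
time: 29.5
ee_pos: [0.5105, 0.2905, 0.1227]
tcp_rot: [179.9, -0.1, 93.3]
wrist_force: [-0.4, 0.1, -3.3]
opening: 0.0108
grasp_force: 78.7
```

servo_tool:
  moves:
    - [[0,0,0],[-0.001,-0.0006,0.004],0]
    - [[0,0,0],[0,0,0.004],0]
    - [[0,0,0],[0,0,0.003],0]
    - [[0,0,0],[0,0,0],0]
    - [[0,0,0],[0,0,0],0]

```text
time: 30.0
ee_pos: [0.5091, 0.2894, 0.1099]
tcp_rot: [-180.0, 0.0, 93.4]
wrist_force: [0.1, 0.3, -3.5]
opening: 0.0106
grasp_force: 78.7
```

Run:
```python
from h import *
o=get_obs();print(o['ee_pos'],o['tcp_rot'],o['wrist_force'],o['torque'])
p,d,c=snap("wrist"); s,_,_=snap("scene")
cv2.imwrite('pics/v6.png',np.hstack([cv2.resize(p[0:300,180:460,::-1],(373,400)),cv2.resize(s[150:270,160:288,::-1],(427,400))]))
```

```text
[0.50910069 0.28939053 0.10986547] [-1.79986950e+02  8.18153895e-03  9.33536622e+01] [ 0.10759863  0.25815469 -3.46246165] [-0.03506337  0.01398876  0.0411951 ]
```

View pics/v6.png

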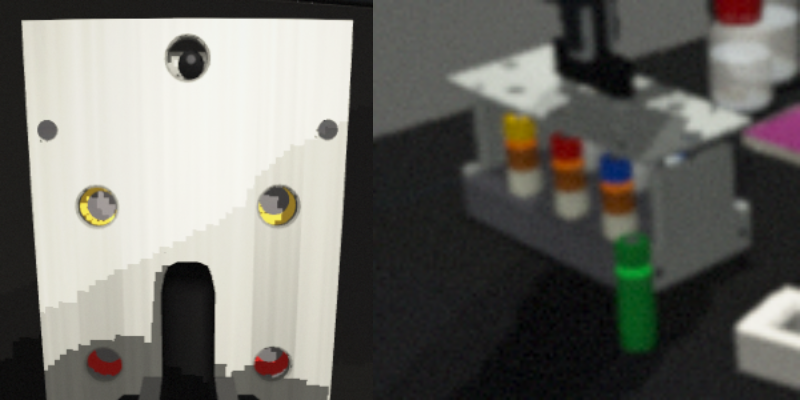

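The pin shows inside the far hole at (190,58), about 0.8 mm towards +x of its centre. All the vials are in place underneath. I'll correct and lower.

servo_tool:
  moves:
    - [[0,0,0],[0,0.0008,0],0]
    - [[0,0,0],[0,0,0.003],0]
    - [[0,0,0],[0,0,0.003],0]
    - [[0,0,0],[0,0,0.003],0]
    - [[0,0,0],[0,0,0.002],0]
    - [[0,0,0],[0,0,0],0]
    - [[0,0,0],[0,0,0],0]

```text
time: 30.8
ee_pos: [0.51, 0.2894, 0.099]
tcp_rot: [-180.0, 0.0, 93.3]
wrist_force: [-0.1, -0.2, -2.8]
opening: 0.0106
grasp_force: 78.7
```

servo_tool:
  moves:
    - [[0,0,0],[0,0,0.0008],0]
    - [[0,0,0],[0,0,0.0005],0]
    - [[0,0,0],[0,0,0],0]

```text
time: 31.1
ee_pos: [0.5101, 0.2895, 0.0981]
tcp_rot: [180.0, -0.0, 93.3]
wrist_force: [-2.6, 0.3, 0.2]
opening: 0.0111
grasp_force: 79.0
```

servo_tool:
  moves:
    - [[0,0,0],[0,0,0],15]
    - [[0,0,0],[0,0,0],30]
    - [[0,0,0],[0,0,0],45]
    - [[0,0,0],[0,0,0],50]
    - [[0,0,0],[0,0,0],50]
    - [[0,0,0],[0,0,-0.02],50]
    - [[0,0,0],[0,0,-0.03],50]
    - [[0,0,0],[0,0,-0.04],50]
    - [[0,0,0],[0,0,-0.04],50]
    - [[0,0,0],[-0.04,0,-0.02],50]
    - [[0,0,0],[-0.04,0,0],50]
    - [[0,0,0],[0,0,0],50]

```text
time: 32.3
ee_pos: [0.5152, 0.2064, 0.2492]
tcp_rot: [179.9, 0.0, 93.2]
wrist_force: [0.7, 0.6, -0.1]
opening: 0.0427
grasp_force: 0.0
```

Run:
```python
from pin import *
print(o['ee_pos'],o['wrist_force']); p,d,c=snap("wrist"); W=cloud(c,d);z=W[...,2]
P=W[(d>0)&(abs(z-.09)<.008)&(abs(W[...,0]-.51)<.06)&(abs(W[...,1]-.29)<.12)]
print(len(P),rect(P),np.median(P[:,2])); A=np.c_[P[:,:2],np.ones(len(P))]; print(np.linalg.lstsq(A,P[:,2],rcond=None)[0])
s,_,_=snap("scene")
cv2.imwrite('pics/v7.png',np.hstack([cv2.resize(p[:,:,::-1],(400,300)),cv2.resize(s[140:275,150:330,::-1],(400,300))]))
```

```text
[0.51523632 0.20641339 0.2492421 ] [ 0.71053623  0.56214493 -0.12504772]
27424 (array([511.3, 269.6]), array([ 96.9, 172.8]), 3.25) 0.09002042480317068
[ 0.00042288 -0.00141945  0.08995272]
```

View pics/v7.png

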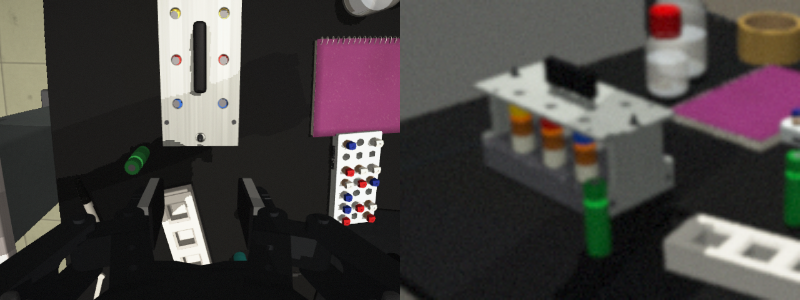

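The plate is seated: its top is level at z 0.090, a pin protrudes near each end, and the vial caps show through the needle holes.

```bash
python3 -c "
from workcell import *
print(job_done())"
```

```text
the job is handed in; nothing more can be done
None
```

I handed the job in at about 32 s of robot time: all three samples stand before their matching references and the plate lies level on both pins; the hand-in call returned no verdict.

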